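# Unlock and open the hold-down clamp on a plaster mould

## Robot

A 6-joint arm with a two-finger parallel gripper is mounted at the origin on the work surface. World frame = base frame: x ahead of the robot, y to its left, z up, the work surface at z = 0. Lengths are in m, angles in rad, forces in N, time in s.
With the tool pointing down it reaches from about 0.25 to 0.775 m from the base axis. Payload 4 kg.
Tool frame: the origin (TCP) lies at the centre of the arm's flange, where the gripper is bolted on; the fingertips stand 199 mm ahead of it and the grasp point (between the pads) lies 180 mm ahead of it (ctrl.grip_point_offset is the distance from the TCP to the grasp point, in m); z points along the fingers, y is the line along which they close (so a half turn about z gives the same grasp; the last joint's range is limited). The gripper opens to 94 mm and grips with 3 to 60 N. Pads are 16 mm wide; open, the fingers measure 119 mm over their backs; the gripper's body (75 mm by 177 mm) begins 78 mm behind the grasp point.
Start: joints at [-1.414, 0.087, 1.371, -0, 1.684, -0.103], TCP at [0.141, -0.532, 0.405] pointing down, gripper open.
Joint ranges: [-3.1, 3.1], [-0.76, 2.03], [0.27, 2.55], [-1.08, 4.22], [0.17, 2.65], [-2.57, 2.57]. Speed limits (rad/s): [2.79, 2.79, 3.14, 3.14, 3.14, 3.14].

## Interface

Orientations are given as [roll, pitch, yaw] about the fixed x, y, z axes, in that order (R = Rz(yaw) Ry(pitch) Rx(roll)).
In Python, from workcell import ctrl, cams gives the robot as it stands.
- The arm moves only by the tool send_rows, never from a script. Its argument "plan" is one flat list of numbers, 5 for each row, row after row: the closure, from 0 (fully open) to 1 (shut), then the shift along the tool's x, y, z in m, then the turn about the tool's z in rad. A call has 1 to 5 rows; each row is the pose to reach, as a shift and turn from the pose commanded when the call began, along the tool's axes at that moment; what a row does not reach only later rows make up. A row lasts 1/8 s, in which the tool goes at most 62.5 mm and 10.7 degrees, less where a joint would pass 70% of its speed; a pose out of reach is approached as far as the arm can. A call with a gripper value outside its range is refused whole. The fingers move at their own pace and stop on an object; "grip_force" is the grip in N (left out, the last holds). Time passes only in rows, so rows that repeat a pose let the fingers close. It gives the time, the measured TCP pose, the force and the opening at its end, in the units of the state.
- ctrl.get_obs(): the state, without advancing time (a new reading comes with each control period).
- cams.read_camera(name): name is "scene" or "top"; returns a dict with "pixels" (480x640x3 uint8, blue, green, red), "range_z" (480x640 float32, m along the optical axis (not along the pixel's ray), 0 where there is no reading), "fovy" (degrees; the focal length in pixels is half the picture's height over the tangent of half this angle, whatever the lens; pixels are square), "cx", "cy" (the principal point, pixels), "xyz" and "orientation" of the camera in the world. Camera axes: x right, y down, z forward; pixel columns grow to the right and rows downward; lengths in m; the calibration is good to about 2 mm. A picture is of the moment at which its call begins.
- ctrl.sign_off(): hands the job in, once; it reports no verdict.
The state is a dict: "t": time; "joint_positions": joint angles; "joint_velocities": joint speeds; "joint_torque": joint torques, N m; "eef_pos": TCP position; "eef_rot": TCP orientation; "wrist_force": force on the tool from outside, world axes, zero at the start; "ft_torque": the same for the moment, N m; "opening": opening from 0.0 (shut) to 1.0 (fully open).
Only numpy, scipy, OpenCV 4.12 (cv2) and the standard library are available. Lean on these libraries where they do the work, as an engineer would, in place of code of your own. Each camera call takes 0.05 s, during which the arm holds its last target. There are 200 camera calls.

## Task

Open the toggle clamp that holds the plaster mould on the carving board: draw the safety tab on its handle back until it just meets the collar, and keep it back while you raise the handle clear of the lock horns, then swing the handle right up to its open stop and let go. Use gentle force: do not jam the tab hard against the collar or heave the handle up against the lock, and leave the mould and everything else on the bench where it is.

Things in the scene. Friction and masses are not known exactly. Their poses are not given: they have to be found in the camera images.
- pivot (a point): hinge axis of the handle, between the two steel cheeks of the hold-down toggle clamp, 66 mm above the bench. Axes of the clamp: x level from the handle side towards the plaster mould, y the hinge axis (level), z up. The clamp and its carving board (380 x 250 x 18 mm plywood, fixed to the bench) lie differently from start to start.
- handle (a joint): angle of the handle: 0 = down, level along the clamp's -x; grows as its free end rises; 1.15 rad = open stop. Raising it swings the holding bar off the mould. The stiff hinge (0.28 N m) keeps it where it is left. The handle is a steel channel 20 mm wide, 14 mm deep, its top 7 mm above the hinge axis, 140 mm long from the axis, then collar and grip.
- grip (a point): middle of the handle's black round grip, 23 mm thick, 76 mm long, 181 mm from the hinge axis, on the handle's centre line (which runs through the hinge axis). Its frame turns with the handle; at 0 it is the clamp's.
- tab (a point): where the centre of the safety tab stands at the start, within 8 mm along the handle either way (a point fixed on the handle, 111.5 mm from the hinge axis; the tab's own place is not measured). The tab is an upright ribbed fin on a dark steel sleeve: 26 mm along the handle, 12 mm thick across it, 24 mm high, its centre 22 mm above the handle's centre line; all beside it is below its foot.
- collar (a point): steel collar at the front end of the grip, 26 mm wide, 24 mm high: back stop of the tab's sleeve, which meets it with the tab's centre 124 mm from the hinge axis. The point is the middle of its front face on the centre line, 140 mm from the axis. The tab slides only along the handle; a spring presses it to the hinge (4.3 N at the collar, less before) and it drags (3.5 N). Let go there, it slips forward.
- horns (a point): the two fixed lock horns, hooked rear ends of the cheeks at either side of the handle; they hold down two pins on the front of the tab's sleeve, with 1 mm play. The pins are clear only in the tab's last 1.5 mm before the collar, and it must stay back until the handle has risen 0.2 rad. Gripping the tab also lifts the handle. The point is midway between the hooks, 58.5 mm from the hinge axis, 6 mm above it.
- mould: white plaster relief mould, 180 x 180 x 40 mm, 1.2 kg, loose on the board under the clamp's rubber foot, its origin under its centre, 150 mm from the hinge axis along the clamp's x.
- loop_tool: wooden-handled loop carving tool, 200 mm long, 25 mm high, lying on the carving board beside the clamp; leave it alone. Origin under its middle.
- relief_tile: small plaster relief tile, 74 x 74 x 14 mm, lying on the board beside the handle; leave it alone. Origin under its middle.
- gouge: second loop carving tool, 200 mm long, lying on the bench; leave it alone. Origin under its middle.
- mallet: round wooden mallet standing on its head, 72 mm wide, 230 mm high; leave it alone. Origin under its middle.
- bowl: black rubber mixing bowl, 140 mm wide, 75 mm high; leave it alone. Origin under its middle.
- bench_brush: bench brush lying on the bench, 30 mm high; leave it alone. Origin under its middle.
- tool_pot: terracotta pot, 90 mm wide, 120 mm high; leave it alone. Origin under its middle.
- spare_tile: second plaster tile, 74 x 74 x 14 mm, on the bench; leave it alone. Origin under its middle.

How it is judged:
On the way, in this order (a step that is already met when the one before it is completed fails the run):
1. the safety tab is drawn back clear of the horns (within 2 mm of the collar) while the handle is still down (x of safety_slide_c5 in the frame of collar below 0.018 m and value of joint handle below 0.12 rad), for 0.1 s.
2. the handle is swung up to its open stop (value of joint handle above 1.05 rad), for 0.1 s.
At the end, for the whole second after the job is handed in: The handle stands at its open stop (above 1.05 of 1.15 rad), at rest and let go, and the mould is within 8 mm of where it was (value of joint handle above 1.05 rad and velocity of joint handle between -0.05 and 0.05 rad/s and distance of mould from where it was at the start of the episode below 0.008 m); the robot touches nothing.
It fails at once if the handle is lifted against the lock: over 12 N between a lock pin and its horn (contact force between safety_slide_c2 and board_c0 above 12 N or contact force between safety_slide_c2 and board_c1 above 12 N or contact force between safety_slide_c4 and board_c2 above 12 N or contact force between safety_slide_c4 and board_c3 above 12 N).
It fails at once if the tab's sleeve is jammed against the collar with more than 10 N (contact force between safety_slide_c0 and handle_c0 above 10 N).
It fails at once if the plaster mould is shifted by more than 8 mm (distance of mould from where it was at the start of the episode above 0.008 m).
It fails at once if one of the other loose things is moved by more than 25 mm (distance of any of loop_tool, relief_tile, gouge, mallet, bowl, bench_brush, tool_pot, spare_tile from where it was at the start of the episode above 0.025 m).
It also fails if it takes over 54 s, if anything falls off the work surface, if the arm or the gripper's body presses on something with over 40 N, if the wrist force passes 120 N, or if a joint passes its speed limit or range.

## Working session

There is one attempt and no reset: what is moved stays moved. The work goes in short steps, Python scripts to look and compute and a tool call to move; the robot and the scene stay as the last step left them, time stands still between calls to the robot, and variables do not carry over. Pictures are saved under pics/ and viewed, on a budget of 10 in all, crops included, one or two more only if the job needs it, and the job is handed in when it is done.

Besides the shell and the picture viewer there is one more tool, called after ">>>" as name(argument=value, ...) on one line, values as JSON. send_rows: Moves the arm, as the interface text tells. Its arguments: {"type":"object","properties":{"plan":{"type":"array","items":{"type":"number"}},"grip_force":{"type":"number"}},"required":["plan"]}

```bash
mkdir -p pics; ls; cat > h.py <<'E'
import numpy as np, cv2
from workcell import ctrl, cams
from scipy.spatial.transform import Rotation as R
def shot(n,f):
    d=cams.read_camera(n); cv2.imwrite(f'pics/{f}.png',d['pixels']); np.savez(f'pics/{f}.npz',**{k:v for k,v in d.items()}); return d
def load(f): return dict(np.load(f'pics/{f}.npz',allow_pickle=True))
def camR(d):
    o=np.array(d['orientation'],float)
    return R.from_euler('xyz',o).as_matrix() if o.size==3 else o.reshape(3,3)
def ray(d,u,v):
    f=240/np.tan(np.radians(float(d['fovy']))/2)
    return camR(d)@np.array([(u-d['cx'])/f,(v-d['cy'])/f,1.])
def px(d,u,v,w=1):
    z=d['range_z'][int(v)-w:int(v)+w+1,int(u)-w:int(u)+w+1]; z=np.median(z[z>0]); return np.array(d['xyz'])+z*ray(d,u,v)
def onz(d,u,v,z):
    r=ray(d,u,v); c=np.array(d['xyz']); return c+r*(z-c[2])/r[2]
def proj(d,p):
    f=240/np.tan(np.radians(float(d['fovy']))/2); q=camR(d).T@(np.array(p)-d['xyz']); return q[:2]/q[2]*f+[d['cx'],d['cy']]
E
python3 - <<'E'
from h import *
for n in('scene','top'):
    d=shot(n,n+'0'); print(n,d['xyz'],d['orientation'],d['fovy'],d['cx'],d['cy'])
print(ctrl.get_obs(),ctrl.grip_point_offset)
E
```

```text
pics
scene [ 1.14340812 -1.14768647  1.09740721] [-2.23058212e+00  9.55869109e-04  4.82817557e-01] 46.030547597226324 323.3970881526409 240.86331424435548
top [0.31490517 0.01105441 1.36039067] [-2.95766013 -0.00860759 -1.54876671] 50.46183517372509 321.65666032140047 248.49548575341584
{'t': 0.1, 'joint_positions': array([-1.41408500e+00,  8.78810219e-02,  1.37207966e+00,  1.84573271e-05,
        1.68360060e+00, -1.03092858e-01]), 'joint_velocities': array([ 0.00021261, -0.00037549, -0.00337708,  0.00085996, -0.0014011 ,
        0.00068027]), 'joint_torque': array([ 2.66526229e-03, -3.41249371e+01, -3.03302050e+01,  7.20847305e-02,
        3.03969299e-02, -8.84559677e-05]), 'eef_pos': array([ 0.14127689, -0.53144443,  0.40363278]), 'eef_rot': array([-3.13963636e+00, -2.20838952e-04,  2.59806025e-01]), 'wrist_force': array([ 0.2648634 , -0.15657391,  0.00564959]), 'ft_torque': array([-0.04176078, -0.00447061,  0.01482248]), 'opening': 0.9998246997624131} 0.1804
```

View pics/scene0.png

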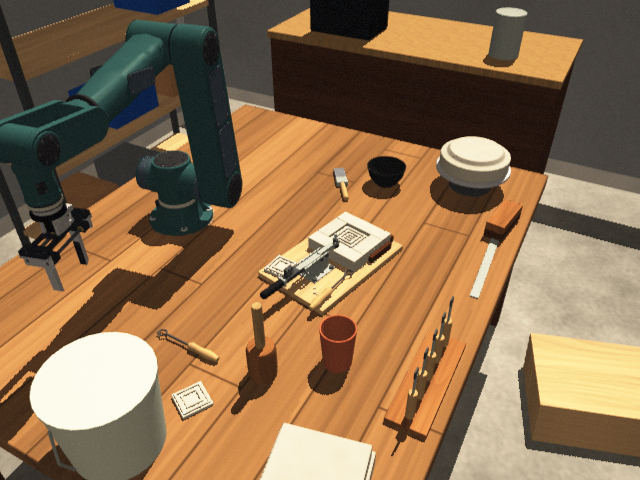

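View pics/top0.png

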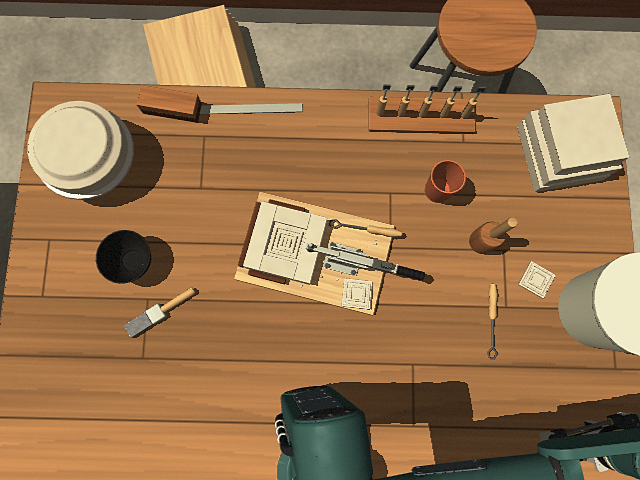

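The scene view shows the clamp around (305,268), with the mould behind it and the mallet at (262,350). In the top view the handle runs from about (340,258) to the grip end at (430,278), with the relief tile beside it at (357,294).

```bash
python3 - <<'E'
from h import *
a=load('scene0')['pixels'][215:315,235:365]; b=load('top0')['pixels'][225:300,305:440]
A=cv2.resize(a,None,fx=6,fy=6,interpolation=cv2.INTER_CUBIC); B=cv2.resize(b,None,fx=5.92,fy=5.92,interpolation=cv2.INTER_CUBIC)
cv2.imwrite('pics/ca.png',A);cv2.imwrite('pics/cb.png',B)
E
```

```text
(no output)
```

View pics/ca.png

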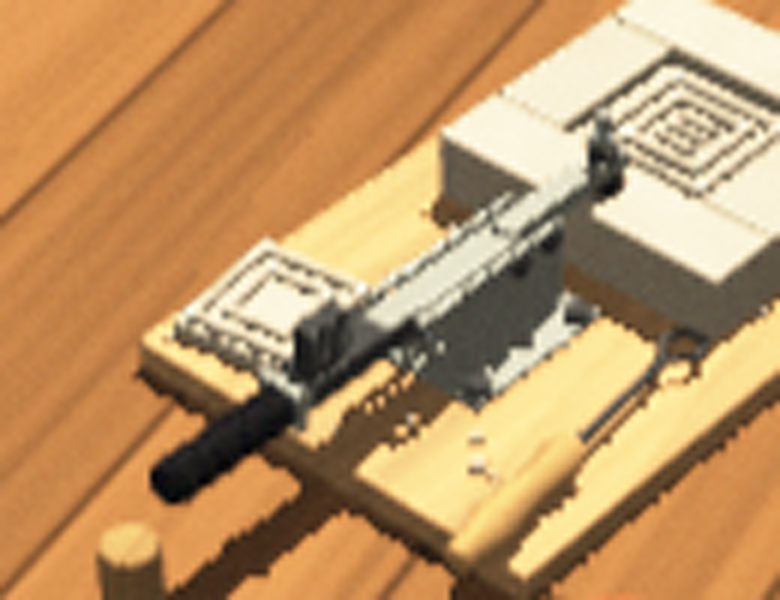

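View pics/cb.png

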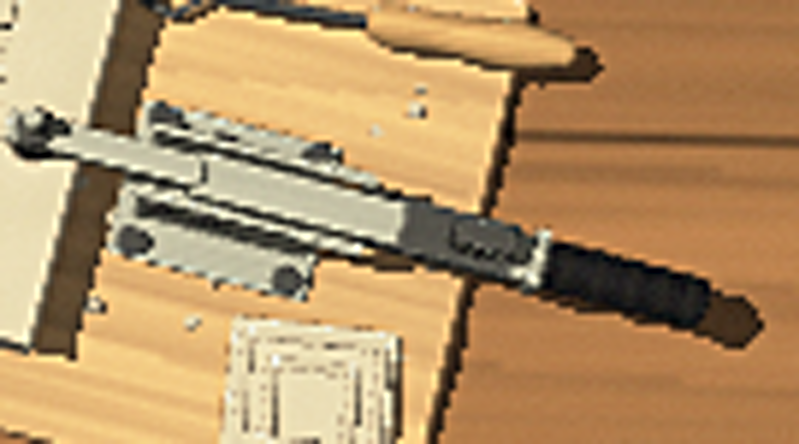

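```bash
python3 - <<'E'
from h import *
s=load('scene0');t=load('top0')
def tri(ps,pt):
    A=[];b=[]
    for d,p in((s,ps),(t,pt)):
        r=ray(d,*p);r/=np.linalg.norm(r);P=np.eye(3)-np.outer(r,r);A.append(P);b.append(P@d['xyz'])
    x=np.linalg.solve(sum(A),sum(b)); return x,proj(s,x)-ps,proj(t,x)-pt
ca=lambda u,v:np.array([235+(u+.5)/6-.5,215+(v+.5)/6-.5]); cb=lambda u,v:np.array([305+(u+.5)/5.92-.5,225+(v+.5)/5.92-.5])
for n,a,b in(('fin top',(318,308),(487,238)),('foot bolt',(603,150),(35,132)),('collar',(287,378),(540,260))):
    print(n,*tri(ca(*a),cb(*b)))
# clouds
for n,d in(('scene',s),('top',t)):
    f=240/np.tan(np.radians(float(d['fovy']))/2)
    v,u=np.mgrid[0:480,0:640]; z=d['range_z']
    P=(np.stack([(u-d['cx'])/f,(v-d['cy'])/f,np.ones_like(u)],-1)*z[...,None])@camR(d).T+d['xyz']
    np.save(f'pics/P_{n}.npy',P)
    bench=P[(z>0)&(abs(P[...,2])<.01)]; print(n,'bench z',np.median(bench[:,2]),bench[:,2].std())
    x0,_,_=tri(ca(287,378),cb(540,260))
    m=(z>0)&(np.hypot(P[...,0]-x0[0],P[...,1]-x0[1])<.26)&(P[...,2]>.062)&(P[...,2]<.13)
    Q=P[m];print(n,len(Q)); 
    # fit handle line with points near grip..tab
    H=P[(z>0)&(np.hypot(P[...,0]-x0[0],P[...,1]-x0[1])<.075)&(P[...,2]>.045)&(P[...,2]<.13)]
    c=H.mean(0);w=np.linalg.svd((H-c)[:,:2])[2][0]; print(len(H),c,w,np.degrees(np.arctan2(*w[::-1])))
    F=H[H[:,2]>.086]; print('fin',len(F),F.mean(0),F.min(0),F.max(0))
E
```

```text
fin top [ 0.51230794 -0.15765654  0.10372503] [-0.42627221  0.05203193] [-0.2633239  -0.38657278]
foot bolt [0.55889917 0.03509628 0.07844821] [-0.69684569  0.13769179] [-0.43079382 -0.69514624]
collar [ 0.50821895 -0.18290505  0.07946243] [-0.93951107  0.10506666] [-0.57378501 -0.83276761]
scene bench z 0.0011522413247839758 0.0027480536599365428
scene 1671
486 [ 0.51316988 -0.18443486  0.07656378] [-0.23563421 -0.97184182] -103.62901028225345
fin 63 [ 0.51661221 -0.16149817  0.09657411] [ 0.50585442 -0.17606919  0.08609377] [ 0.52453592 -0.14548933  0.10526872]
top bench z -0.0005623846225827345 0.002910100862949869
top 1914
547 [ 0.50698805 -0.17933125  0.07648962] [0.23243914 0.97261094] 76.55928343626579
fin 59 [ 0.51264986 -0.1575391   0.097735  ] [ 0.50509609 -0.16985223  0.08794273] [ 0.52105853 -0.14435266  0.10334334]
```

>>> send_rows(plan=[0, 0.045, -0.027, 0, 0, 0, 0.091, -0.053, 0, 0, 0, 0.136, -0.08, 0, 0, 0, 0.182, -0.106, 0, 0, 0, 0.227, -0.133, 0, 0])

```text
t: 0.72
eef_pos: [0.3274, -0.3433, 0.4042]
eef_rot: [-3.141, 0.0, 0.26]
wrist_force: [0.3, -0.1, -0.1]
opening: 1.002
```

>>> send_rows(plan=[0, 0.045, -0.027, 0, 0, 0, 0.091, -0.053, 0, 0, 0, 0.136, -0.08, 0, 0, 0, 0.182, -0.106, 0.02, 0, 0, 0.227, -0.133, 0.04, 0])

```text
t: 1.35
eef_pos: [0.5127, -0.1564, 0.364]
eef_rot: [3.141, -0.0, 0.26]
wrist_force: [0.5, -0.6, 0.4]
opening: 1.002
```

>>> send_rows(plan=[0, 0, 0, 0, -0.18, 0, 0, 0, 0, -0.36, 0, 0, 0, 0, -0.54, 0, 0, 0, 0, -0.72, 0, 0, 0, 0, -0.9])

```text
t: 1.98
eef_pos: [0.5116, -0.1578, 0.364]
eef_rot: [-3.14, 0.0, 1.166]
wrist_force: [-0.2, -0.2, 0.7]
opening: 1.001
```

>>> send_rows(plan=[0, 0, 0, 0, -0.1, 0, 0, 0, 0, -0.177, 0, 0, 0, 0, -0.177])

```text
t: 2.35
eef_pos: [0.5116, -0.1578, 0.3641]
eef_rot: [-3.14, -0.0, 1.336]
wrist_force: [-0.5, 0.3, 0.0]
opening: 0.998
```

>>> send_rows(plan=[0, 0, 0.001, 0.02, 0, 0, 0, 0.001, 0.04, 0, 0.3, 0, 0.001, 0.06, 0, 0.5, 0, 0.001, 0.07, 0, 0.6, 0, 0.001, 0.07, 0], grip_force=8)

```text
t: 2.98
eef_pos: [0.5125, -0.158, 0.2938]
eef_rot: [-3.14, -0.0, 1.336]
wrist_force: [-0.6, -0.1, 1.3]
opening: 0.715
```

```bash
python3 - <<'E'
from h import *
s=shot('scene','s1');t=shot('top','t1'); o=ctrl.get_obs(); print(o['eef_pos'],o['opening'],o['wrist_force'])
a=s['pixels'][195:315,245:345]; b=t['pixels'][215:305,340:440]
A=cv2.resize(a,(400,480),interpolation=cv2.INTER_CUBIC); B=cv2.resize(b,(400,360),interpolation=cv2.INTER_CUBIC)
cv2.imwrite('pics/c1.png',np.hstack([A,np.vstack([B,np.zeros((120,400,3),np.uint8)])]))
E
```

```text
[ 0.51290687 -0.15817829  0.29541308] 0.6316351623330555 [ 0.72396347 -0.06877856  0.16137   ]
```

View pics/c1.png

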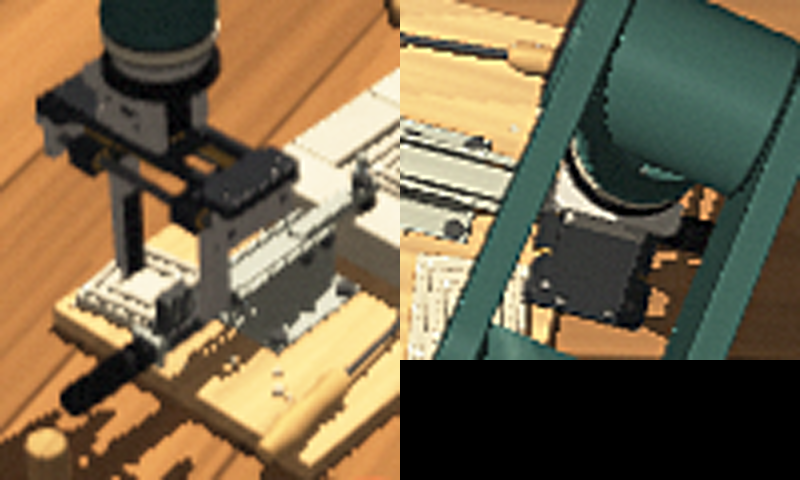

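Fingers straddle the fin (seen at about (289,270) in the scene image); nothing else is near them. I'll descend 15 mm and close gently.

>>> send_rows(plan=[0.6, 0, 0, 0.008, 0, 0.6, 0, 0, 0.015, 0, 0.75, 0, 0, 0.015, 0, 0.8, 0, 0, 0.015, 0, 0.8, 0, 0, 0.015, 0], grip_force=7)

```text
t: 3.7
eef_pos: [0.5128, -0.1581, 0.28]
eef_rot: [3.141, 0.0, 1.337]
wrist_force: [-0.7, 0.3, 1.0]
opening: 0.205
```

>>> send_rows(plan=[0.85, 0, 0, 0, 0, 0.9, 0, 0, 0, 0, 1, 0, 0, 0, 0, 1, 0, 0, 0, 0, 1, 0, 0, 0, 0], grip_force=7)

```text
t: 4.32
eef_pos: [0.5134, -0.1583, 0.28]
eef_rot: [3.138, 0.0, 1.337]
wrist_force: [4.9, -0.6, -1.8]
opening: 0.127
```

>>> send_rows(plan=[1, 0, 0, 0, 0, 1, 0, 0, 0, 0])

```text
t: 4.58
eef_pos: [0.5134, -0.1583, 0.2799]
eef_rot: [3.139, 0.0, 1.337]
wrist_force: [4.9, -1.2, -2.4]
opening: 0.127
```

>>> send_rows(plan=[1, 0, 0.0005, 0, 0, 1, -0.001, 0.001, 0, 0, 1, -0.002, 0.001, 0, 0, 1, -0.002, 0.001, 0, 0])

```text
t: 5.08
eef_pos: [0.5136, -0.1592, 0.2799]
eef_rot: [3.141, -0.004, 1.337]
wrist_force: [4.9, 3.7, -1.0]
opening: 0.127
```

>>> send_rows(plan=[1, -0.0005, 0, 0, 0, 1, -0.001, 0, 0, 0, 1, -0.0015, 0, 0, 0, 1, -0.0015, 0, 0, 0])

```text
t: 5.58
eef_pos: [0.5134, -0.1603, 0.2799]
eef_rot: [3.141, -0.005, 1.338]
wrist_force: [5.6, 6.0, -0.6]
opening: 0.125
```

>>> send_rows(plan=[1, -0.0005, 0.0005, 0, 0, 1, -0.001, 0.0005, 0, 0, 1, -0.0015, 0.0005, 0, 0, 1, -0.002, 0.0005, 0, 0, 1, -0.002, 0.0005, 0, 0])

```text
t: 6.2
eef_pos: [0.5132, -0.1621, 0.2799]
eef_rot: [-3.141, -0.005, 1.338]
wrist_force: [4.2, 6.0, 0.9]
opening: 0.129
```

>>> send_rows(plan=[1, -0.0005, 0, 0, 0, 1, -0.001, 0, 0, 0, 1, -0.0015, 0, 0, 0, 1, -0.002, 0, 0, 0, 1, -0.002, 0, 0, 0])

```text
t: 6.82
eef_pos: [0.5127, -0.164, 0.2799]
eef_rot: [-3.141, -0.005, 1.338]
wrist_force: [4.2, 6.5, -0.2]
opening: 0.129
```

>>> send_rows(plan=[1, 0, 0, 0, 0, 1, -0.0005, 0, 0, 0, 1, -0.001, 0, 0, 0, 1, -0.0015, 0, 0, 0, 1, -0.0015, 0, 0, 0], grip_force=10)

```text
t: 7.45
eef_pos: [0.5124, -0.1653, 0.2799]
eef_rot: [-3.141, -0.006, 1.338]
wrist_force: [5.0, 6.7, -0.1]
opening: 0.128
```

>>> send_rows(plan=[1, -0.0005, 0, 0, 0, 1, -0.001, 0, 0, 0, 1, -0.001, 0, 0, 0])

```text
t: 7.82
eef_pos: [0.5122, -0.1663, 0.2799]
eef_rot: [-3.141, -0.006, 1.338]
wrist_force: [4.4, 5.9, 0.3]
opening: 0.128
```

>>> send_rows(plan=[1, -0.0005, 0, 0, 0, 1, -0.001, 0, 0, 0, 1, -0.001, 0, 0, 0])

```text
t: 8.2
eef_pos: [0.5121, -0.1669, 0.2799]
eef_rot: [-3.142, -0.007, 1.338]
wrist_force: [5.2, 7.8, 0.4]
opening: 0.126
```

>>> send_rows(plan=[1, -0.0005, 0, 0, 0, 1, -0.001, 0, 0, 0, 1, -0.001, 0, 0, 0])

```text
t: 8.57
eef_pos: [0.5119, -0.1674, 0.2799]
eef_rot: [-3.141, -0.009, 1.338]
wrist_force: [5.9, 9.8, -0.0]
opening: 0.128
```

```bash
python3 - <<'E'
from h import *
s=shot('scene','s2'); s1=load('scene0'); o=ctrl.get_obs(); print(o['eef_pos'],o['opening'],o['wrist_force'])
f=lambda d:cv2.resize(d['pixels'][250:300,258:318],(400,333),interpolation=cv2.INTER_CUBIC)
cv2.imwrite('pics/c2.png',np.hstack([f(s1),f(s)]))
E
```

```text
[ 0.51193896 -0.16733279  0.27990179] 0.12708117045851874 [5.09230987 8.97539524 1.09418059]
```

View pics/c2.png

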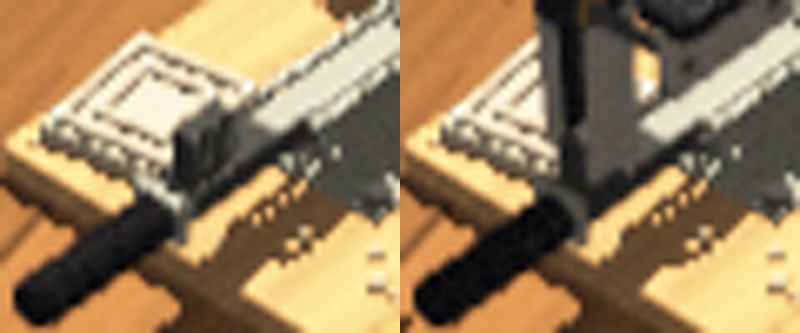

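Along-handle force rose from ~7.3 N to ~10.9 N while the motion halved, and the picture shows the finger beside the collar: the tab is at the collar with about 3.5 N. Now I lift gently along the arc.

>>> send_rows(plan=[1, 0, 0, 0, 0, 1, 0.0002, 0, -0.0012, 0, 1, 0.0005, 0, -0.0025, 0, 1, 0.0007, 0, -0.0035, 0, 1, 0.0007, 0, -0.0035, 0], grip_force=18)

```text
t: 9.25
eef_pos: [0.5121, -0.167, 0.2812]
eef_rot: [-3.141, -0.008, 1.338]
wrist_force: [8.2, 7.0, -8.4]
opening: 0.126
```

>>> send_rows(plan=[1, 0.0001, 0, -0.0005, 0, 1, 0.0002, 0, -0.001, 0, 1, 0.0002, 0, -0.001, 0])

```text
t: 9.62
eef_pos: [0.5122, -0.1669, 0.282]
eef_rot: [-3.14, -0.007, 1.338]
wrist_force: [8.3, 6.7, -10.3]
opening: 0.124
```

```bash
python3 - <<'E'
from h import *
s=shot('scene','s3'); o=ctrl.get_obs(); print(o['eef_pos'],o['eef_rot'],o['wrist_force'],o['ft_torque'])
g=lambda d:cv2.cvtColor(d['pixels'],cv2.COLOR_BGR2GRAY).astype(np.float32)
a,b=g(load('s2')),g(s)
# dark grip mask centroid
for im in(g(load('scene0')),a,b):
    r=im[278:302,258:282]; m=np.clip(45-r,0,20); v,u=np.mgrid[278:302,258:282]; print((m*u).sum()/m.sum(),(m*v).sum()/m.sum(),m.sum())
# expected px shift of grip end for .02 rad
p=np.array([.49,-.235,.066]); print(proj(s,p),proj(s,p+[0,0,.004])-proj(s,p))
E
```

```text
[ 0.51216149 -0.1669256   0.2819656 ] [-3.14045471 -0.00746947  1.33824514] [ 7.90525319  6.67290045 -8.22619074] [ 1.09553816 -1.71064698  0.03870077]
271.0097719869707 289.81867535287734 2763.0
271.2285471537808 288.9742282639479 3531.0
271.2086450540316 288.1604322527016 3609.0
[265.80498788 290.83998571] [-0.09505421 -1.10268174]
```

>>> send_rows(plan=[1, -0.0004, 0, 0, 0, 1, -0.0008, 0, 0, 0, 1, -0.0008, 0, -0.0003, 0, 1, -0.0008, 0, -0.0006, 0, 1, -0.0008, 0, -0.0006, 0])

```text
t: 10.3
eef_pos: [0.5121, -0.1673, 0.2824]
eef_rot: [-3.14, -0.009, 1.338]
wrist_force: [9.4, 8.9, -9.7]
opening: 0.127
```

>>> send_rows(plan=[1, 0, 0, -0.0003, 0, 1, 0.0001, 0, -0.0006, 0, 1, 0.0001, 0, -0.0006, 0])

```text
t: 10.68
eef_pos: [0.5121, -0.1673, 0.283]
eef_rot: [-3.14, -0.009, 1.338]
wrist_force: [9.3, 8.5, -8.6]
opening: 0.125
```

>>> send_rows(plan=[1, 0, 0, -0.0003, 0, 1, 0.0001, 0, -0.0006, 0, 1, 0.0001, 0, -0.0006, 0])

```text
t: 11.05
eef_pos: [0.5121, -0.1672, 0.2836]
eef_rot: [-3.14, -0.009, 1.338]
wrist_force: [9.7, 8.3, -8.5]
opening: 0.126
```

The lift force has settled at ~8.5 N and the handle follows fully (~0.03 rad, past the play), so the lock is free. I'll continue along the arc.

>>> send_rows(plan=[1, 0.0007, 0.0005, -0.003, 0, 1, 0.0015, 0.001, -0.006, 0, 1, 0.0024, 0.001, -0.009, 0, 1, 0.0034, 0.001, -0.0122, 0, 1, 0.0034, 0.001, -0.0122, 0])

```text
t: 11.68
eef_pos: [0.5131, -0.1651, 0.296]
eef_rot: [-3.138, -0.005, 1.338]
wrist_force: [5.9, 3.7, -7.1]
opening: 0.125
```

>>> send_rows(plan=[1, -0.0012, 0.0005, -0.001, 0, 1, -0.0003, 0.001, -0.004, 0, 1, 0.0008, 0.001, -0.007, 0, 1, 0.002, 0.001, -0.01, 0, 1, 0.0032, 0.001, -0.013, 0])

```text
t: 12.3
eef_pos: [0.5144, -0.1623, 0.3079]
eef_rot: [-3.135, -0.004, 1.338]
wrist_force: [4.2, 3.4, -9.1]
opening: 0.127
```

>>> send_rows(plan=[1, 0.0008, 0, -0.003, 0, 1, 0.002, 0, -0.006, 0, 1, 0.0035, 0, -0.0095, 0, 1, 0.005, 0, -0.013, 0, 1, 0.0062, 0, -0.0155, 0])

```text
t: 12.92
eef_pos: [0.5158, -0.1565, 0.3233]
eef_rot: [-3.135, -0.004, 1.338]
wrist_force: [4.2, 2.7, -9.4]
opening: 0.128
```

```bash
python3 - <<'E'
from h import *
s=shot('scene','s4')
print(ctrl.get_obs()['wrist_force'])
cv2.imwrite('pics/c4.png',cv2.resize(s['pixels'][200:310,240:350],(770,770),interpolation=cv2.INTER_CUBIC)[:600])
E
```

```text
[ 4.05638123  4.45629518 -8.05447816]
```

View pics/c4.png

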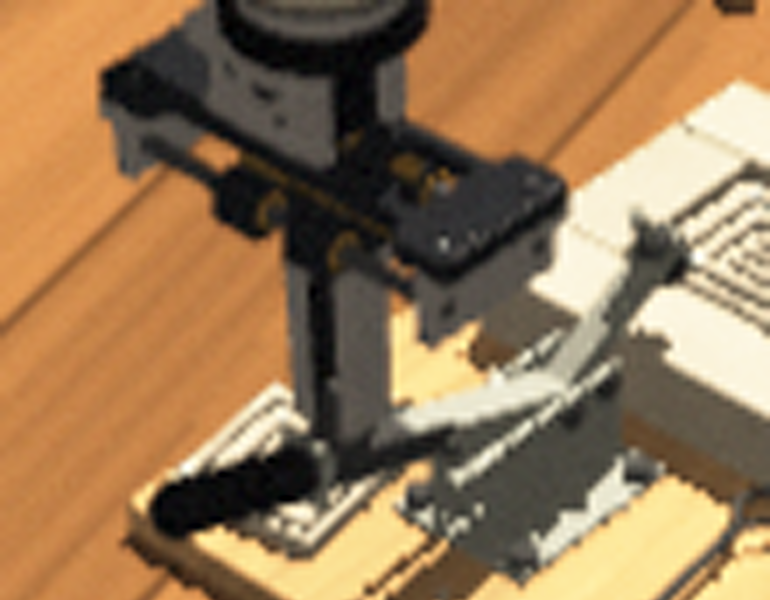

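>>> send_rows(plan=[1, 0.0035, 0, -0.004, 0, 1, 0.006, 0, -0.008, 0, 1, 0.009, 0, -0.012, 0, 1, 0.012, 0, -0.016, 0, 1, 0.0155, 0, -0.02, 0])

```text
t: 13.6
eef_pos: [0.519, -0.1424, 0.3459]
eef_rot: [-3.136, 0.0, 1.337]
wrist_force: [-3.8, 4.4, -9.8]
opening: 0.121
```

>>> send_rows(plan=[1, 0.004, 0, -0.0045, 0, 1, 0.0085, 0, -0.009, 0, 1, 0.013, 0, -0.0125, 0, 1, 0.018, 0, -0.016, 0, 1, 0.018, 0, -0.016, 0])

```text
t: 14.22
eef_pos: [0.5229, -0.1253, 0.3634]
eef_rot: [-3.137, 0.003, 1.336]
wrist_force: [-6.9, 1.4, -6.0]
opening: 0.126
```

```bash
python3 - <<'E'
from h import *
s=shot('scene','s5')
print(ctrl.get_obs()['wrist_force'])
cv2.imwrite('pics/c5.png',cv2.resize(s['pixels'][190:290,240:350],(770,700),interpolation=cv2.INTER_CUBIC)[:600])
E
```

```text
[-6.49403321  2.70248041 -5.29113963]
```

View pics/c5.png

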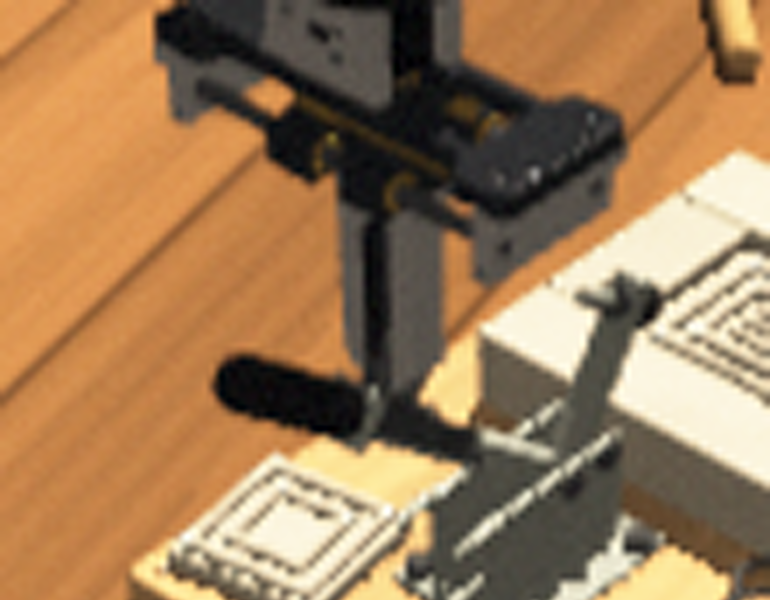

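Handle is at about 0.75–0.8 rad, grip at (290,390), the bar well clear of the fingers. Continuing to the stop.

>>> send_rows(plan=[1, 0.005, -0.001, -0.0032, 0, 1, 0.01, -0.002, -0.0062, 0, 1, 0.0155, -0.002, -0.009, 0, 1, 0.021, -0.002, -0.0115, 0, 1, 0.021, -0.002, -0.0115, 0])

```text
t: 14.9
eef_pos: [0.5267, -0.1042, 0.3759]
eef_rot: [3.141, 0.002, 1.337]
wrist_force: [-5.3, 0.3, -2.9]
opening: 0.124
```

>>> send_rows(plan=[1, 0.005, 0, -0.002, 0, 1, 0.01, 0, -0.0037, 0, 1, 0.015, 0, -0.005, 0, 1, 0.015, 0, -0.005, 0])

```text
t: 15.4
eef_pos: [0.5301, -0.0898, 0.381]
eef_rot: [3.141, 0.002, 1.337]
wrist_force: [-6.0, -1.3, -4.2]
opening: 0.124
```

>>> send_rows(plan=[1, 0.004, -0.001, -0.001, 0, 1, 0.008, -0.001, -0.002, 0, 1, 0.011, -0.001, -0.0025, 0, 1, 0.011, -0.001, -0.0025, 0])

```text
t: 15.9
eef_pos: [0.5323, -0.0788, 0.3831]
eef_rot: [3.139, 0.001, 1.337]
wrist_force: [-3.7, -3.0, -1.9]
opening: 0.125
```

>>> send_rows(plan=[1, 0.002, 0, -0.0005, 0, 1, 0.004, 0, -0.001, 0, 1, 0.006, 0, -0.0015, 0, 1, 0.006, 0, -0.0015, 0])

```text
t: 16.4
eef_pos: [0.5338, -0.0729, 0.3836]
eef_rot: [3.14, -0.0, 1.337]
wrist_force: [-1.3, -3.3, -1.8]
opening: 0.125
```

```bash
python3 - <<'E'
from h import *
s=shot('scene','s6')
print(ctrl.get_obs()['wrist_force'])
cv2.imwrite('pics/c6.png',cv2.resize(s['pixels'][190:290,240:350],(770,700),interpolation=cv2.INTER_CUBIC)[:600])
E
```

```text
[-1.44755155 -3.70205521 -1.07628793]
```

View pics/c6.png

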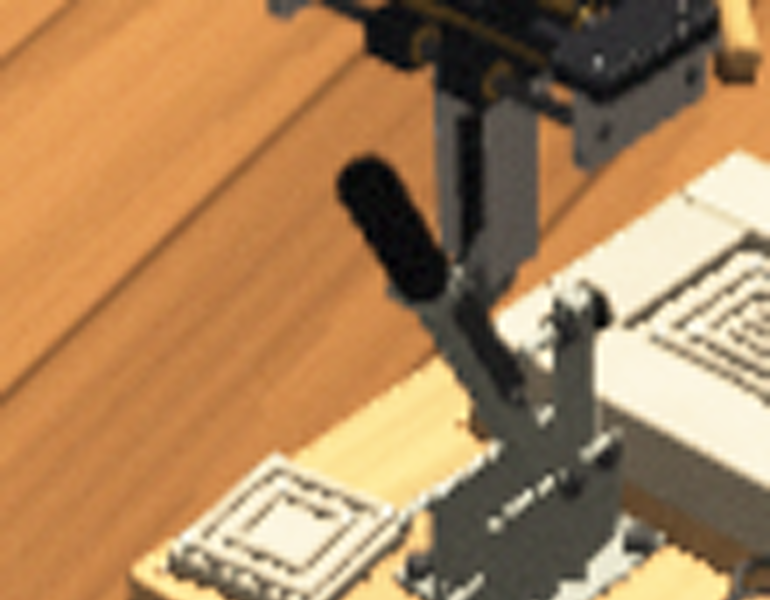

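```bash
python3 - <<'E'
from h import *
s=load('s6');X=np.array([.2322,.9727,0]);Zv=np.array([0,0,1])
piv=np.array([.541,-.0455,.066])
P=lambda r,t:proj(s,piv+r*(-np.cos(t)*X+np.sin(t)*Zv))
print('start grip end',P(219,0)if 0 else P(.219,0),P(.14,0))
for t in(.9,1.0,1.05,1.1,1.15):
    a,b=P(.219,t),P(.143,t); print(t,(a-[240,190])*7,(b-[240,190])*7,np.degrees(np.arctan2(*(a-b))))
E
```

```text
start grip end [261.08904463 296.2395677 ] [282.02443523 281.15658924]
0.9 [280.00098328 280.65022425] [374.91596962 350.17589696] -126.22295129239231
1.0 [312.67371705 230.58630027] [395.23298928 318.78398757] -136.89122628720375
1.05 [329.90561335 206.60163706] [405.94020913 303.6972104 ] -141.93585087195004
1.1 [347.65289554 183.42222108] [416.9682605  289.07772896] -146.73309626264654
1.15 [365.85209164 161.12318625] [428.28213531 274.96901423] -151.2608003405767
```

Predicted grip end at 1.15 rad is (366,161) in the crop, and it is seen at about (363,160): at or near the stop. One small push to confirm it.

>>> send_rows(plan=[1, 0.0015, 0, 0, 0, 1, 0.003, 0, 0, 0, 1, 0.003, 0, 0, 0])

```text
t: 16.82
eef_pos: [0.5345, -0.07, 0.3834]
eef_rot: [3.14, -0.0, 1.337]
wrist_force: [0.4, -4.4, -1.4]
opening: 0.128
```

>>> send_rows(plan=[1, 0.0015, 0, 0, 0, 1, 0.003, 0, 0, 0, 1, 0.004, 0, 0, 0, 1, 0.004, 0, 0, 0])

```text
t: 17.32
eef_pos: [0.5352, -0.0673, 0.3828]
eef_rot: [3.141, 0.004, 1.335]
wrist_force: [0.7, -8.3, -3.8]
opening: 0.126
```

```bash
python3 - <<'E'
from h import *
s=shot('scene','s7')
print(ctrl.get_obs()['wrist_force'])
for k in('s6','s7'):
    d=load(k); im=cv2.cvtColor(d['pixels'],cv2.COLOR_BGR2GRAY)
    m=(im[206:236,284:303]<40).astype(np.uint8); n,l,st,ce=cv2.connectedComponentsWithStats(m); i=1+np.argmax(st[1:,4]); v,u=np.nonzero(l==i)
    w=np.linalg.svd(np.c_[u-u.mean(),v-v.mean()])[2][0]; print(k,st[i],ce[i]+[284,206],np.degrees(np.arctan2(w[0],w[1])))
E
```

```text
[ 1.39601217 -8.3850093  -4.37971969]
s6 [  4   7  15  20 159] [295.67295597 222.16352201] 29.793215818283777
s7 [  6   5  13  21 157] [296.70700637 220.48407643] 25.54836197889685
```

>>> send_rows(plan=[0.8, 0, 0, 0, 0, 0.5, 0, 0, 0, 0, 0.2, 0, 0, 0, 0, 0, 0, 0, 0, 0, 0, 0, 0, 0, 0])

```text
t: 18.0
eef_pos: [0.5351, -0.066, 0.3832]
eef_rot: [3.142, -0.0, 1.337]
wrist_force: [0.9, -1.0, -0.2]
opening: 0.593
```

>>> send_rows(plan=[0, 0, 0, 0, 0, 0, 0, 0, -0.02, 0, 0, 0, 0, -0.05, 0, 0, 0, 0, -0.09, 0, 0, 0, 0, -0.13, 0])

```text
t: 18.62
eef_pos: [0.535, -0.0661, 0.5142]
eef_rot: [-3.141, -0.0, 1.337]
wrist_force: [0.6, -0.2, 0.2]
opening: 0.997
```

>>> send_rows(plan=[0, 0, 0, -0.03, 0, 0, 0, 0, -0.03, 0, 0, 0, 0, -0.03, 0])

```text
t: 19.0
eef_pos: [0.5353, -0.0662, 0.5416]
eef_rot: [-3.139, 0.0, 1.337]
wrist_force: [-0.3, 0.3, 0.3]
opening: 0.999
```

```bash
python3 - <<'E'
from h import *
s=shot('scene','s8'); o=ctrl.get_obs(); print(o['t'],o['eef_pos'],o['wrist_force'],o['opening'])
for k in('s7','s8'):
    d=load(k); im=cv2.cvtColor(d['pixels'],cv2.COLOR_BGR2GRAY)
    m=(im[206:236,284:303]<40).astype(np.uint8); n,l,st,ce=cv2.connectedComponentsWithStats(m); i=1+np.argmax(st[1:,4]); v,u=np.nonzero(l==i)
    w=np.linalg.svd(np.c_[u-u.mean(),v-v.mean()])[2][0]; print(k,st[i],ce[i]+[284,206],np.degrees(np.arctan2(w[0],w[1])))
# mould/loose-object change vs start
a=load('scene0')['pixels'].astype(int);D=abs(a-s['pixels']).sum(2); print('mould region diff',np.median(D[215:260,345:392]),(D[215:260,345:392]>90).mean())
cv2.imwrite('pics/c8.png',s['pixels'][130:430,150:500])
E
```

```text
19.05 [ 0.5353425  -0.06622562  0.54097208] [ 0.06023115  0.85793294 -0.10229642] 1.0010474758969947
s7 [  6   5  13  21 157] [296.70700637 220.48407643] 25.54836197889685
s8 [  6   5  13  21 154] [296.68181818 220.55194805] 25.393621849956148
mould region diff 4.0 0.0
```

View pics/c8.png

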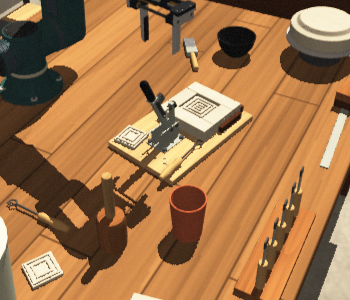

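The handle stands up at its stop (grip about (148,90) in the crop), the gripper is clear, and the mould and other things look unmoved.

```bash
python3 -c "
from workcell import ctrl
print(ctrl.sign_off())"
```

```text
the job is handed in; nothing more can be done
None
```

The clamp is open and the job is handed in. It took 19 s of the 54 s allowed; hand-in gives no verdict.

- **Tab:** I gripped the fin and drew it back until the pull along the handle rose from about 7.3 N to 10.9 N. That means it met the collar with roughly 3–4 N. I held it back there past 0.2 rad.
- **Handle:** I raised it along its arc to the open stop, let go, and moved the gripper up clear.

**Last checks:**
- **Open stop:** The grip's image angle put the handle at about 1.15 rad. It did not change after release.
- **Mould:** Its image region was the same as at the start.
- **Other loose things:** They looked unmoved in the last picture; I did not measure them.
- **Wrist force:** It was back to under 1 N, with nothing touched.

**What did not match:**
- **Radial path:** From about 0.13 to 0.37 rad the tool's path was a few millimetres off my arc prediction. I steered by force there. The pull holding the tab back fell to about 6 N, so it may have been held at the collar by its own drag rather than pressed against it.
- **Lift force:** It read up to 10 N near the lock's play limit, then settled at about 8.5 N as the handle came free. The pin-to-horn force itself could not be measured.

I viewed 10 pictures.

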